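# Hang the dice caddy on its stud

### The arm

A 6-joint arm with a two-finger parallel gripper is mounted at the origin on the work surface. World frame = base frame: x ahead of the robot, y to its left, z up, the work surface at z = 0. Lengths are in mm, angles in degrees, forces in N, time in s.
With the tool pointing down it reaches from about 350 to 850 mm from the base axis. Payload 8.1 kg.
Tool frame: the origin (TCP) lies midway between the tips of the shut fingers; the grasp point (between the pads) lies 19 mm behind it; z points along the fingers, y is the line along which they close (so a half turn about z gives the same grasp; the last joint's range is limited). The gripper opens to 85 mm and grips with 20 to 120 N. Pads are 22 mm wide; open, the fingers measure 114 mm over their backs; the gripper's body (76 mm by 85 mm) begins 54 mm behind the grasp point. The pads swing forward as they close: fully open they stand 13 mm farther back than shut.
Start: joints at [67.987, 7.471, 85.268, -0, 87.261, -4.893], TCP at [176.602, 573.426, 231.292] pointing down, gripper open.
Joint ranges: [-169.43, 169.43], [-51.17, 129.36], [1.28, 143.12], [-76.62, 256.62], [0, 156.53], [-152.29, 152.29]. Speed limits (degrees/s): [136.94, 136.94, 159.86, 180, 180, 180].

### API

Orientations are given as [roll, pitch, yaw] about the fixed x, y, z axes, in that order (R = Rz(yaw) Ry(pitch) Rx(roll)).
In Python, from bench import r gives the robot as it stands. The module is installed in compiled form; this text tells all that it offers.
- The arm moves only by the tool jog_arm, never from a script. Its argument "rows" is a list of rows, each a list of 2 entries, a list of its own where there are three numbers: the shift along the tool's x, y, z in mm, then the turn, a rotation vector about the tool's x, y, z in rad. A call has 1 to 10 rows; each row is the pose to reach, as a shift and turn from the pose commanded when the call began, along the tool's axes at that moment; what a row does not reach only later rows make up. A row lasts 1/10 s, in which the tool goes at most 50 mm and 8.59 degrees, less where a joint would pass 70% of its speed; a pose out of reach is approached as far as the arm can. A call with a gripper value outside its range is refused whole. "grip" is the finger opening in mm, from 0 to 85.4, set as the call begins (left out, the last holds). The fingers move at their own pace and stop on an object; "force" is the grip in N (left out, the last holds). Time passes only in rows, so rows that repeat a pose let the fingers close. It gives the time, the measured TCP pose, the force, the opening and the grip force at its end, in the units of the state.
- r.sense(): the state, without advancing time (a new reading comes with each control period).
- r.snapshot(name): name is "scene" or "top"; returns (picture, depth): 400x640x3 uint8, blue, green, red; 400x640 float32, mm along the optical axis (not along the pixel's ray), 0 where there is no reading.
- r.camera_params(name): a dict with "fx", "fy", "cx", "cy" (pixels), "pose" (4x4, takes a point from camera to world coordinates). Camera axes: x right, y down, z forward; pixel columns grow to the right and rows downward; lengths in mm; the calibration is good to about 2 mm. A picture is of the moment at which its call begins. camera_params takes no time and is no camera call.
- r.hand_in(): hands the job in; it is judged then, once.
The state is a dict: "time": time; "joint_pos": joint angles; "qd": joint speeds; "joint_efforts": joint torques, N m; "tool_pos": TCP position; "tcp_rot": TCP orientation; "ft_force": force on the tool from outside, world axes, zero at the start; "wrist_torque": the same for the moment, N m; "finger_gap": finger opening in mm; "grip_force": force on a finger pad.
Only numpy, scipy, OpenCV 4.12 (cv2) and the standard library are available. Lean on these libraries where they do the work, as an engineer would, in place of code of your own. Each camera call takes 0.05 s, during which the arm holds its last target. There are 200 camera calls.

### The job

Pick up the orange dice caddy, slip the keyhole in its back wall over the brass stud on the upright board until the back lies flat on the board, then slide it down until it is fully home behind the stud's head, and let go so that it hangs there by itself, upright. The stud was put in by eye a little off the painted cross, so feel for it and push only gently; leave the other things on the shelf where they are.

Things in the scene. Friction and masses are not known exactly. Their poses are not given: they have to be found in the camera images.
- caddy: Orange open-topped dice caddy, 50 x 50 mm in plan, 75 mm high, 0.1 to 0.17 kg, standing on the shelf. Origin: centre of its underside; z up; +x points from its back wall to its low front wall (45 mm high); y across. Side walls (outer faces at y = -25 and +25 mm, 75 mm high) can be gripped from above. Its back wall (outer face at x = -25 mm, 4 mm thick) has the keyhole.
- keyhole (a point): Centre of the keyhole's entry, on the back wall's outer face (x = -25 mm), 42 mm above the underside; axes as caddy. The entry is eight-sided, 22 mm across flats; at its top 45 degree shoulders narrow it into a 9 mm wide slot that runs straight up.
- board: Upright blue-painted wooden board, fixed to the shelf, 160 mm wide, 178 mm high, 18 mm thick, with a dark foot behind it. Origin: at shelf level in the middle of the stud face; +x points straight out of the stud face (away from the robot, give or take its yaw), y along the face, z up.
- mark (a point): Centre of the white cross painted on the stud face, 155 mm above the shelf; axes as board. The brass stud sticks straight out near here: its true centre is up to 8 mm off sideways and up to 8 mm up or down, different each time, not measured. Shank 7 mm thick; flat round head 14 mm across, 4 mm thick, its back 5 mm and its front 9 mm off the face.
- stud (a joint): How far the stud is drawn out of the board against its spring, in m: 0 at rest (it cannot be pushed in), about 0.0028 when the caddy hangs fully home (about 0.0033 while still held a little off the board), at most 0.006. The spring pulls back with about 1.5 N at 0 and 0.9 N more per mm.
- organiser: Bystander: black tackle-style organiser with two grey latches, 210 x 130 x 47 mm, lying flat. Origin: centre of underside.
- coasters: Bystander: stack of four round silicone coasters, 92 mm across, 22 mm high. Origin: centre of underside.
- dish: Bystander: white ceramic dish, 100 mm across, 35 mm high. Origin: centre of underside.
- dice_tray: Bystander: dark wooden dice tray with glass dice in it, 120 x 160 x 30 mm. Origin: centre of underside.
- grip (a point): A good place to grip the caddy from above, fingers closing along its y on the outer side walls (50 mm): midway between them, 8 mm behind the caddy's middle (x = -8 mm), 58 mm above its underside. Axes as caddy.
- slot_end (a point): Where the stud's centre sits when the caddy is fully home, on the back wall's outer face, 20 mm above keyhole. Black ramps inside, beside the slot, thicken the wall from 4 to 8.5 mm (start 9 mm above keyhole, level from 25 mm), so sliding down draws the sprung stud out and clamps the caddy. It takes about 5 to 12 N of downward push; then a hard stop: arrive slowly, about 10 mm/s.
Mind the look-alikes: they are no part of the job. There is more than one size of the caddy; the one meant has the size given above.

How it is judged (in metres and radians):
On the way, in this order (a step that is already met when the one before it is completed fails the run):
1. the caddy is lifted clear of the shelf (height (world z) of caddy above 0.05 m), for 0.1 s.
2. the stud's head is through the keyhole: the back wall lies on the board over the stud, stud not yet drawn out (x of keyhole in the frame of mark between -0.003 and 0.003 m and y of keyhole in the frame of mark between -0.016 and 0.016 m and z of keyhole in the frame of mark between -0.02 and 0.016 m and value of joint stud below 0.0015 m), for 0.1 s.
3. the caddy is slid down fully home, the ramps clamped behind the stud's head (value of joint stud above 0.0024 m), for 0.1 s.
At the end, for the whole second after the job is handed in: The caddy hangs by itself on the stud, at rest, upright within 0.12 rad, its back wall within 3 mm of the board's face, slid down so that the keyhole's entry is 9 to 32 mm below the cross and the ramps hold the stud drawn out by 2.4 to 4.5 mm, sideways within 12 mm of the cross (value of joint stud between 0.0024 and 0.0045 m and x of keyhole in the frame of mark between -0.003 and 0.003 m and y of keyhole in the frame of mark between -0.012 and 0.012 m and z of keyhole in the frame of mark between -0.032 and -0.009 m and angle between caddy's own z axis and vertical below 0.12 rad and linear speed of caddy below 0.01 m/s); the robot touches nothing.
It fails at once if the caddy is pushed against the stud with more than 35 N (contact force between caddy and stud above 35 N).
It fails at once if the caddy is pushed against the board with more than 35 N (contact force between caddy and board above 35 N).
It fails at once if a bystander (organiser, coasters, dish or dice tray) is moved by more than 15 mm (distance of any of organiser, coasters, dish, dice_tray from where it was at the start of the episode above 0.015 m).
It also fails if it takes over 64 s, if anything falls off the work surface, if the arm or the gripper's body presses on something with over 40 N, if the wrist force passes 120 N, or if a joint passes its speed limit or range.

## Working session

There is one attempt and no reset: what is moved stays moved. The work goes in short steps, Python scripts to look and compute and a tool call to move; the robot and the scene stay as the last step left them, time stands still between calls to the robot, and variables do not carry over. Pictures are saved under pics/ and viewed, at most 10 in all, crops included, and the job is handed in when it is done.

Besides the shell and the picture viewer there is one more tool, called as name(argument=value, ...), one argument or row to a line, values as JSON. jog_arm: Moves the arm, as the interface text tells. Its arguments: {"type":"object","properties":{"rows":{"type":"array"},"grip":{"type":"number"},"force":{"type":"number"}},"required":["rows"]}

```bash
mkdir -p pics; cat > h.py <<'E'
import numpy as np, cv2
from bench import r
def snap(n):
    p,d=r.snapshot(n); c=r.camera_params(n); return p,d,c
def cloud(d,c):
    v,u=np.mgrid[0:400,0:640]
    P=np.stack([(u-c['cx'])/c['fx']*d,(v-c['cy'])/c['fy']*d,d,np.ones_like(d)],-1)
    W=(P@np.array(c['pose']).T)[...,:3]; W[d==0]=np.nan; return W
E
python3 - <<'E'
from h import *
ims=[]
for n in("scene","top"):
    p,d,c=snap(n); np.savez(f"{n}0.npz",p=p,d=d); cv2.imwrite(f"pics/{n}0.png",p); print(n,np.round(c['pose'],3).tolist(),c['fx'],c['cx'],c['cy'])
print(r.sense())
E
```

```text
scene [[0.771, 0.33, -0.544, 1086.579], [0.636, -0.393, 0.664, -614.4], [0.005, -0.858, -0.513, 620.831], [0.0, 0.0, 0.0, 1.0]] 465.9937820843132 322.09895553049665 195.5223679022311
top [[0.019, -0.988, 0.15, 458.633], [-1.0, -0.016, 0.025, 0.054], [-0.022, -0.151, -0.988, 996.596], [0.0, 0.0, 0.0, 1.0]] 452.1495059552189 313.5221632137491 200.35407416160623
{'time': 0.1, 'joint_pos': array([ 6.79886104e+01,  7.51062742e+00,  8.53239311e+01,  5.89054395e-04,
        8.72614181e+01, -4.89315081e+00]), 'qd': array([-0.00671986, -0.07045653, -0.04790766,  0.05171784,  0.02573211,
       -0.15356725]), 'joint_efforts': array([ 9.80602454e-04, -5.70954037e+01, -5.01940942e+01, -2.30907544e-04,
        8.17784574e-03, -2.24576326e-06]), 'tool_pos': array([176.39512834, 572.96301535, 230.34238775]), 'tcp_rot': array([-1.79904423e+02, -8.77278413e-03,  1.62881725e+02]), 'ft_force': array([-1.11403886,  0.46577326,  0.65657045]), 'wrist_torque': array([-0.05323298, -0.00409804,  0.04137226]), 'grip_force': 0.0, 'finger_gap': 85.46691391549942}
```

View pics/scene0.png

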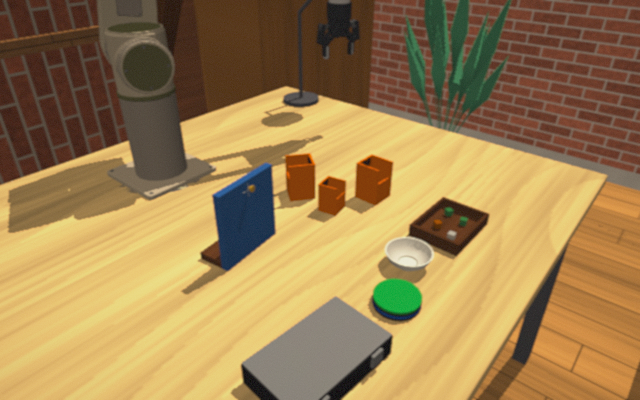

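View pics/top0.png

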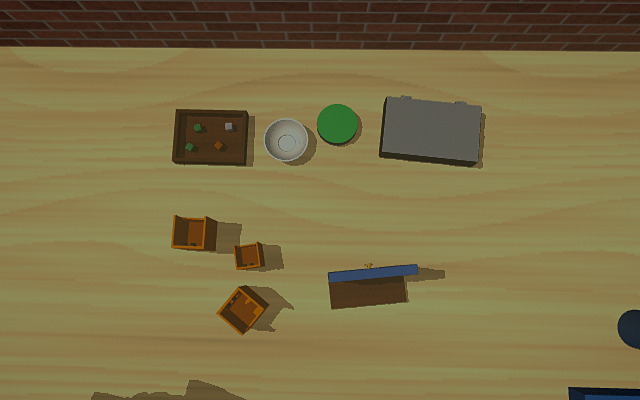

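Three orange candidates. In the top view they are at (195,233), (249,256) and (243,310); in the scene view at (374,180), (332,195) and (300,177). The board is at (373,273) in top, with the stud at (369,265) in top and (251,188) in scene. Next I'll measure sizes.

```bash
python3 - <<'E'
from h import *
for n in("top","scene"):
    z=np.load(f"{n}0.npz"); p,d=z['p'],z['d']; c=r.camera_params(n); W=cloud(d,c)
    hsv=cv2.cvtColor(p,cv2.COLOR_BGR2HSV)
    for nm,lo,hi in(("orange",(4,170,50),(16,255,255)),("blue",(100,100,40),(125,255,255))):
        m=cv2.inRange(hsv,lo,hi); k,l,s,ce=cv2.connectedComponentsWithStats(cv2.morphologyEx(m,cv2.MORPH_CLOSE,np.ones((3,3))))
        for i in range(1,k):
            if s[i,4]<200: continue
            Q=W[(l==i)]; Q=Q[~np.isnan(Q[:,0])]; zt=np.percentile(Q[:,2],98)
            T=Q[Q[:,2]>zt-6]; rc=cv2.minAreaRect(T[:,:2].astype(np.float32)); ra=cv2.minAreaRect(Q[Q[:,2]>8][:,:2].astype(np.float32))
            print(n,nm,ce[i].round(),s[i,4],"ztop",zt.round(1),"rim",np.round(rc[0],1),np.round(rc[1],1),round(rc[2],1),"all",np.round(ra[0],1),np.round(ra[1],1),round(ra[2],1))
t=np.load("top0.npz")['p'][200:345,160:300]; s=np.load("scene0.npz")['p'][140:225,270:410]
a=cv2.resize(t,None,fx=4,fy=4,interpolation=2); b=cv2.resize(s,None,fx=2.8,fy=2.8,interpolation=2)
cv2.imwrite("pics/a.png",a)
b=cv2.resize(np.load("scene0.npz")['p'][140:270,200:400],None,fx=4,fy=4,interpolation=2); cv2.imwrite("pics/b.png",b)
E
```

```text
top orange [168.   5.] 264 ztop -361.3 rim [1317.4  535.3] [165.2   6.3] 88.9 all [0. 0.] [0. 0.] 0.0
top orange [395.   6.] 209 ztop -359.7 rim [1316.8 -221. ] [123.4   6. ] 89.4 all [0. 0.] [0. 0.] 0.0
top orange [457.   6.] 217 ztop -360.0 rim [1316.9 -423.8] [168.1   6.7] 89.6 all [0. 0.] [0. 0.] 0.0
top orange [577.   7.] 335 ztop -359.5 rim [1316.4 -805. ] [  7.8 167.2] 1.6 all [0. 0.] [0. 0.] 0.0
top orange [37. 15.] 317 ztop -426.5 rim [1317.2 1017. ] [  7.8 177.4] 0.1 all [0. 0.] [0. 0.] 0.0
top orange [89. 16.] 245 ztop -429.8 rim [1317.9  824.6] [172.7   8.2] 88.9 all [0. 0.] [0. 0.] 0.0
top orange [43. 39.] 250 ztop -561.6 rim [1318.2 1071.5] [59.9  5.6] 88.6 all [0. 0.] [0. 0.] 0.0
top orange [209. 131.] 659 ztop 23.9 rim [728.  239.6] [14.8 15.9] 46.6 all [766.4 270.7] [101.7  92.4] 71.3
top orange [197. 233.] 1133 ztop 99.8 rim [527.6 271.5] [66.6 65. ] 88.0 all [528.  271.5] [66.7 66.3] 89.3
top orange [249. 256.] 666 ztop 76.6 rim [483.  157.2] [48.4 49.8] 10.4 all [483.5 157.3] [49.1 49.6] 9.6
top orange [242. 309.] 1292 ztop 99.7 rim [376.4 162.4] [64.9 66. ] 52.0 
[... 560 characters left out ...]
7 all [-477.8 1443.3] [630.8  36. ] 90.0
scene orange [300. 176.] 1282 ztop 98.9 rim [376.3 161.3] [64.5 74.5] 52.7 all [377.1 160.6] [65.5 75.3] 51.6
scene orange [373. 179.] 1478 ztop 98.7 rim [528.5 269.6] [69.4 69.3] 88.7 all [529.  269.6] [70.  70.8] 0.3
scene orange [331. 195.] 882 ztop 74.9 rim [484.4 155.1] [49.8 55.7] 11.5 all [485.7 154.8] [52.8 56.7] 10.5
scene orange [593. 317.] 12159 ztop -742.9 rim [1041.5 1462.6] [ 354.7 1834.1] 3.8 all [0. 0.] [0. 0.] 0.0
scene orange [448. 227.] 1426 ztop 31.0 rim [751.7 255.3] [157.1 116.8] 89.6 all [751.7 256.2] [159.3 116.8] 89.6
scene blue [244. 215.] 4150 ztop 177.9 rim [458.3 -91.5] [ 18.6 156.7] 7.8 all [458.6 -92.2] [ 21.  157.9] 6.3
```

View pics/a.png

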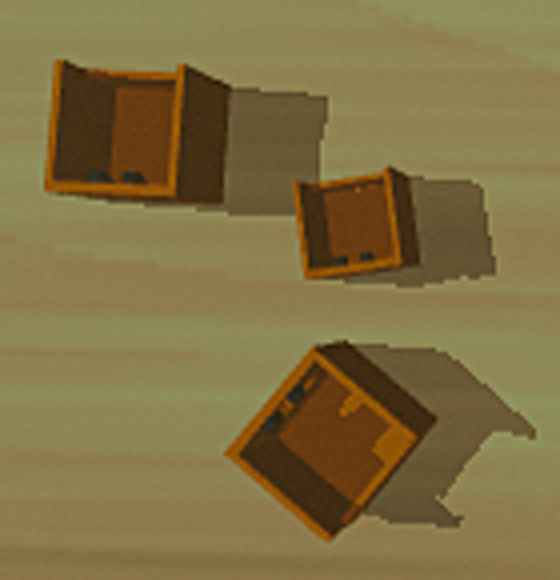

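View pics/b.png

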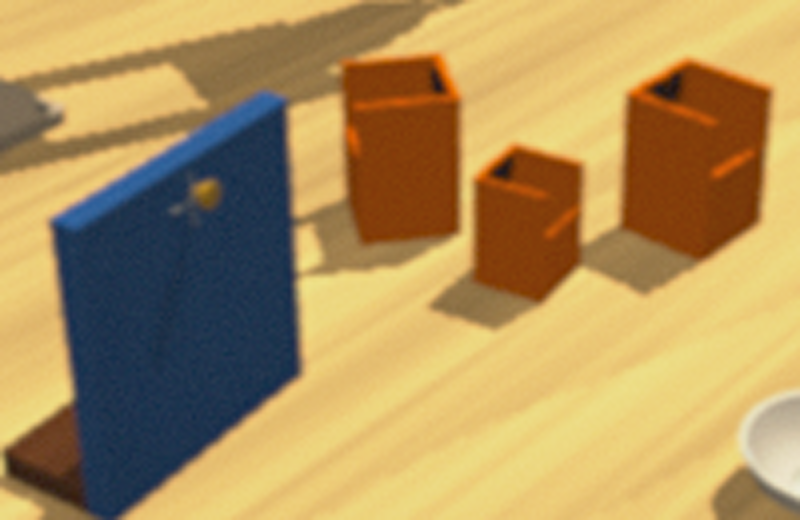

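The match is the small caddy at top (249,256): 49x49x75 mm. The other two are 66x66x100. Its ramps and back wall are on the -x side (image bottom), so its yaw is about +10° and the board's about +6.6°. Next I'll locate the stud relative to the cross and work out the first move.

```bash
cat >> h.py <<'E'
from scipy.spatial.transform import Rotation as Ro
def rel(t,yaw,s=None):
    s=s or r.sense(); R=Ro.from_euler('xyz',s['tcp_rot'],degrees=True)
    T=Ro.from_euler('xyz',[180,0,yaw],degrees=True)
    print("shift",np.round(R.inv().apply(np.array(t)-s['tool_pos']),1),"turn",np.round((R.inv()*T).as_rotvec(),3))
def ray(c,u,v):
    M=np.array(c['pose']); return M[:3,3],M[:3,:3]@np.array([(u-c['cx'])/c['fx'],(v-c['cy'])/c['fy'],1])
def hit(c,u,v,p0,n):
    o,d=ray(c,u,v); return o+d*((p0-o)@n)/(d@n)
E
python3 - <<'E'
from h import *
z=np.load("scene0.npz"); p,d=z['p'],z['d']; c=r.camera_params("scene"); W=cloud(d,c)
hsv=cv2.cvtColor(p,cv2.COLOR_BGR2HSV)
v,u=np.mgrid[0:400,0:640]
m=(cv2.erode(cv2.inRange(hsv,(100,100,20),(125,255,255)),np.ones((3,3)))>0)&(u>222)&(u<272)&(W[...,2]<165)&(W[...,2]>15)&(v>195)
Q=W[m]; ce=Q.mean(0); n=np.linalg.svd(Q-ce,full_matrices=False)[2][2]; n*=np.sign(n[0])
print("plane",ce,n,"yaw",np.degrees(np.arctan2(n[1],n[0])),np.std((Q-ce)@n))
hd=np.degrees(np.arctan2(n[1],n[0])); 
roi=(u>238)&(u<262)&(v>178)&(v<200)
br=roi&(cv2.inRange(hsv,(12,110,60),(35,255,255))>0)
wh=roi&(hsv[...,1]<110)&(hsv[...,2]>75)
for nm,k,off in(("brass",br,9),("white",wh,0)):
    print(nm,k.sum(),u[k].mean(),v[k].mean(),u[k].min(),u[k].max(),v[k].min(),v[k].max(),hit(c,u[k].mean(),v[k].mean(),ce+n*off,n),W[k].mean(0))
print(hsv[184:200,240:260,2]); print(hsv[184:200,240:260,1]);
# edges of the board face
for uu,vv in((216,195),(272,166),(275,233),(224,268)): print(hit(c,uu,vv,ce,n))
z=np.load("top0.npz"); pt=z['p'];Wt=cloud(z['d'],r.camera_params("top")); ht=cv2.cvtColor(pt,cv2.COLOR_BGR2HSV)
k=np.zeros((400,640),bool);k[258:270,358:382]=1;k&=cv2.inRange(ht,(12,170,90),(35,255,255))>0
print("top brass",k.sum(),u[k].mean(),v[k].mean(),np.nanmean(Wt[k],0)); 
rel([476,155,150],190)
E
```

```text
plane [ 465.78503399 -106.25021854   80.90115006] [ 0.99356344  0.1132117  -0.00384806] yaw 6.500537695253461 1.337370445969957
brass 32 251.28125 187.78125 248 254 185 191 [472.95253102 -86.92259795 161.32493388] [469.9974633  -84.38404499 159.11553085]
white 57 247.42105263157896 189.31578947368422 239 254 179 196 [464.18775051 -89.68690557 155.7851577 ] [464.39751318 -89.82268951 155.91940354]
[[115  97  82  77  78  76  78  83  77  82  81  77  81  75  77  76  80  75
   74  75]
 [ 88  80  76  75  76  78  79  83  81  90 114 134 136 115  83  73  78  77
   73  74]
 [ 76  77  72  77  78  77  75  81 110 141 166 174 154 125  93  70  79  77
   77  75]
 [ 72  74  79  77  79  76  79  84 123 155 169 166 139 114  95  69  75  79
   78  77]
 [ 75  74  80  75  76  78  72  80 115 138 146 137 119 106  92  67  75  77
   77  79]
 [ 77  77  77  74  74  75  78  78  95 109 121 118 111 102  86  70  75  78
   79  83]
 [ 78  76  79  77  79  79  78  79  80  91 104 107 105  96  74  73  76  79
   80  75]
 [ 78  79  80  84  91  84  80  82  77  68  83  96  95  80  68  76  78  76
   79  77]
 [ 79  79  91  95  9
[... 1639 characters left out ...]
32 154 169 150 152 169 154 146
  171 147]
 [152 152 157 156 170 146 165 121 105 105 131 171 135 154 146 144 147 179
  142 189]
 [150 170 143 151 157 159 157 151 143 149 156 169 149 163 158 168 186 165
  151 137]
 [160 153 177 159 169 156 165 138 160 156 155 154 157 143 152 145 153 151
  142 171]
 [149 163 147 156 162 161 159 162 144 161 152 147 159 148 156 184 147 184
  160 159]]
[ 473.76389581 -172.76066656  184.26342153]
[455.22350736 -10.41123258 173.55759597]
[454.79903665 -12.4799252    3.09810788]
[ 473.5033702  -176.22213213   15.15829429]
top brass 19 367.7894736842105 265.36842105263156 [467.4120145  -80.25365826 161.48057166]
shift [-409.4 -311.1   80.8] turn [-0.002 -0.001 -0.473]
```

Rough result: the stud is about 2 mm to +y and 6 mm above the cross. Moving above the caddy now.

jog_arm(
  rows=[
    [[-409, -311, 81], [0, 0, -0.473]],
    [[-409, -311, 81], [0, 0, -0.473]],
    [[-409, -311, 81], [0, 0, -0.473]],
    [[-409, -311, 81], [0, 0, -0.473]],
    [[-409, -311, 81], [0, 0, -0.473]],
    [[-409, -311, 81], [0, 0, -0.473]],
    [[-409, -311, 81], [0, 0, -0.473]],
    [[-409, -311, 81], [0, 0, -0.473]],
    [[-409, -311, 81], [0, 0, -0.473]],
    [[-409, -311, 81], [0, 0, -0.473]],
  ],
  grip=85,
)

```text
time: 1.1
tool_pos: [461.4, 175.1, 153.9]
tcp_rot: [180.0, -0.0, -170.0]
ft_force: [1.1, 1.0, 0.6]
finger_gap: 85.3
grip_force: 0.0
```

jog_arm(
  rows=[
    [[0, 0, 0], [0, 0, 0]],
  ],
)

```text
time: 1.2
tool_pos: [462.6, 171.8, 152.9]
tcp_rot: [-179.9, -0.1, -170.4]
ft_force: [-0.5, 0.6, -0.3]
finger_gap: 85.1
grip_force: 0.0
```

```bash
python3 - <<'E'
from h import *
rel([476,155,150],190)
c=r.camera_params("scene"); ct=r.camera_params("top")
n=np.array([.9935,.1135,0]);ce=np.array([464.2,-89.7,155.]); t=np.array([-.1135,.9935,0])
for a in((247.8,190),(251.3,187.9)): pass
x=hit(c,247.8,190,ce,n); s=hit(c,251.3,187.9,ce+9*n,n); print(x,s,"stud-cross y,z",(s-x)@t,s[2]-x[2])
print("top stud at z=161",hit(ct,367.8,265.4,np.array([0,0,161.]),np.array([0,0,1.])))
p,d,c=snap("top"); cv2.imwrite("pics/t1.png",p[180:340,160:420])
E
```

```text
shift [-10.4 -18.8   3. ] turn [-0.002 -0.002 -0.006]
[464.09682083 -88.79684138 153.78213608] [472.93680084 -86.886706   161.03282522] stud-cross y,z 0.8943817696395311 7.250689138394478
top stud at z=161 [467.3630827  -80.32182255 161.        ]
```

jog_arm(
  rows=[
    [[-10.5, -19, 3], [0, 0, -0.003]],
    [[-10.5, -19, 3], [0, 0, -0.003]],
    [[-10.5, -19, 43], [0, 0, -0.003]],
    [[-10.5, -19, 73], [0, 0, -0.003]],
    [[-10.5, -19, 98], [0, 0, -0.003]],
    [[-10.5, -19, 108], [0, 0, -0.003]],
    [[-10.5, -19, 113], [0, 0, -0.003]],
    [[-10.5, -19, 113], [0, 0, -0.003]],
  ],
)

```text
time: 2.05
tool_pos: [474.3, 160.8, 41.7]
tcp_rot: [180.0, 0.0, -169.8]
ft_force: [0.1, -0.7, 0.7]
finger_gap: 84.7
grip_force: 0.0
```

```bash
python3 - <<'E'
from h import *
rel([476,155,39],190); s=r.sense(); print(s['tool_pos'],s['ft_force'])
p,d,c=snap("top"); q,_,_=snap("scene")
cv2.imwrite("pics/t2.png",np.hstack([cv2.resize(p[200:320,190:310],(400,400)),cv2.resize(q[120:240,270:390],(400,400))]))
E
```

```text
shift [-0.6 -6.   2.7] turn [0.    0.    0.003]
[474.34250852 160.75342205  41.747399  ] [ 0.07335972 -0.68476783  0.70589442]
```

View pics/t2.png

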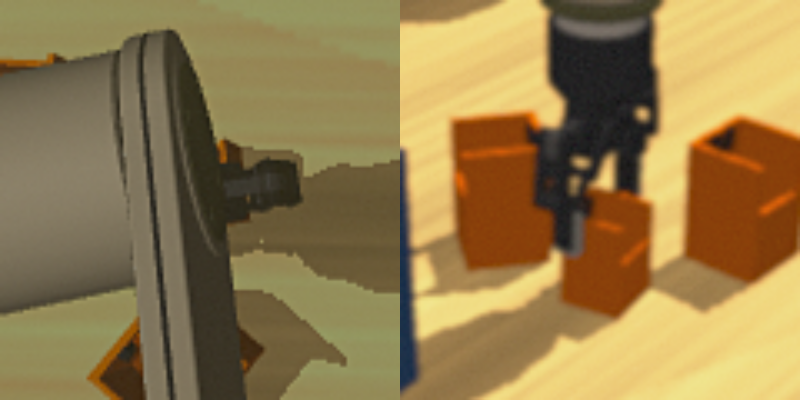

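The fingers straddle the caddy, with the near one at (570,235) in the right half of the picture. I'll correct by 6 mm and close.

jog_arm(
  rows=[
    [[-0.6, -6, 2.7], [0, 0, 0.003]],
    [[-0.6, -6, 2.7], [0, 0, 0.003]],
    [[-0.6, -6, 2.7], [0, 0, 0.003]],
  ],
)

```text
time: 2.45
tool_pos: [476.4, 154.0, 39.1]
tcp_rot: [180.0, 0.0, -170.1]
ft_force: [-0.7, 0.6, 0.1]
finger_gap: 84.8
grip_force: 0.0
```

jog_arm(
  rows=[
    [[0, 0, 0], [0, 0, 0]],
    [[0, 0, 0], [0, 0, 0]],
    [[0, 0, 0], [0, 0, 0]],
    [[0, 0, 0], [0, 0, 0]],
    [[0, 0, 0], [0, 0, 0]],
    [[0, 0, 0], [0, 0, 0]],
    [[0, 0, 0], [0, 0, 0]],
    [[0, 0, 0], [0, 0, 0]],
  ],
  grip=40,
  force=60,
)

```text
time: 3.25
tool_pos: [476.4, 154.4, 39.0]
tcp_rot: [180.0, 0.0, -170.0]
ft_force: [-0.2, -1.0, 4.2]
finger_gap: 49.2
grip_force: 62.9
```

jog_arm(
  rows=[
    [[0, 0, -15], [0, 0, 0]],
    [[0, 0, -45], [0, 0, 0]],
    [[-10, 0, -80], [0, 0, 0]],
    [[-25, 0, -110], [0, 0, 0]],
    [[-40, 0, -125], [0, 0, 0]],
    [[-45, 0, -130], [0, 0, 0]],
    [[-45, 0, -130], [0, 0, 0]],
    [[-45, 0, -130], [0, 0, 0]],
  ],
)

```text
time: 4.05
tool_pos: [518.8, 161.8, 166.6]
tcp_rot: [-180.0, -0.2, -170.0]
ft_force: [0.1, -0.1, -1.5]
finger_gap: 49.3
grip_force: 62.4
```

```bash
python3 - <<'E'
from h import *
rel([520.5,-80.6,159],186.6); s=r.sense(); print(s['tool_pos'],s['ft_force'],s['wrist_torque'],s['finger_gap'])
E
```

```text
shift [  40.3 -239.     7.7] turn [-0.    -0.004  0.059]
[518.77902357 161.78688698 166.5568979 ] [ 0.12073275 -0.08181892 -1.52680316] [-0.0436229   0.07979667 -0.06277149] 49.33952739983213
```

jog_arm(
  rows=[
    [[4, -25, 1], [0, 0, 0.006]],
    [[9, -55, 2], [0, 0, 0.015]],
    [[15, -90, 3], [0, 0, 0.023]],
    [[21, -125, 4], [0, 0, 0.03]],
    [[27, -160, 5], [0, 0, 0.04]],
    [[32, -190, 6], [0, 0, 0.048]],
    [[36, -215, 7], [0, 0, 0.055]],
    [[38, -230, 7.5], [0, 0, 0.059]],
    [[39, -238, 7.5], [0, 0, 0.059]],
    [[39, -239, 7.5], [0, 0, 0.059]],
  ],
)

```text
time: 5.05
tool_pos: [522.9, -80.2, 160.5]
tcp_rot: [180.0, -0.1, -173.4]
ft_force: [0.2, 0.6, -2.6]
finger_gap: 49.1
grip_force: 62.8
```

jog_arm(
  rows=[
    [[0, 0, 0], [0, 0, 0]],
    [[0, 0, 0], [0, 0, 0]],
    [[0, 0, 0], [0, 0, 0]],
  ],
)

```text
time: 5.35
tool_pos: [523.5, -79.1, 161.2]
tcp_rot: [180.0, 0.0, -173.3]
ft_force: [-0.0, -0.6, -2.1]
finger_gap: 49.3
grip_force: 62.7
```

```bash
python3 - <<'E'
from h import *
s=r.sense(); print(s['tool_pos'],s['tcp_rot'],s['ft_force'],s['finger_gap'])
p,d,c=snap("top"); q,e,cs=snap("scene"); np.savez("s3.npz",p=p,d=d,q=q,e=e)
cv2.imwrite("pics/t3.png",np.hstack([cv2.resize(p[210:320,310:420],(400,400)),cv2.resize(q[110:280,190:360],(400,400))]))
E
```

```text
[523.4550523  -79.14223984 161.22122196] [ 1.79989898e+02  2.21723681e-03 -1.73328891e+02] [-0.03761092 -0.61885312 -2.06653453] 49.25381710747483
```

View pics/t3.png

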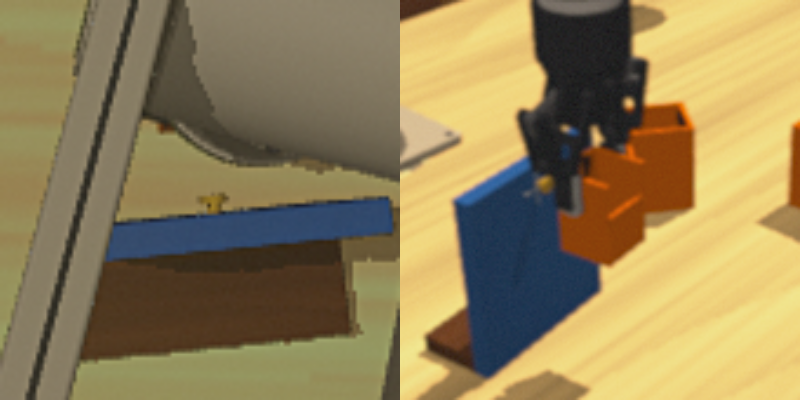

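Top half: the stud head is at about (368,264) with the board edge below it. Scene half: the caddy is held beside the stud (crop (545,187)), low wall facing outwards. The two cameras disagree on the stud's sideways position by a few mm, so I'll measure it relative to the board's edges in each view and check the camera bias against the held caddy.

```bash
python3 - <<'E'
from h import *
c=r.camera_params("scene"); ct=r.camera_params("top")
p=np.load("scene0.npz")['p']; hsv=cv2.cvtColor(p,cv2.COLOR_BGR2HSV)
# scene: face = darker blue; get quad
print(p[215:219,240], p[188:193,222],)
v,u=np.mgrid[0:400,0:640]
blue=(cv2.inRange(hsv,(95,90,20),(130,255,255))>0)&(u>200)&(u<290)&(v>150)&(v<280)
face=(blue&(hsv[...,2]<100)).astype(np.uint8)*255
face=cv2.morphologyEx(face,cv2.MORPH_CLOSE,np.ones((15,15)))
cn=max(cv2.findContours(face,0,1)[0],key=cv2.contourArea); ap=cv2.approxPolyDP(cv2.convexHull(cn),5,True)[:,0]; print("face quad",ap.tolist())
# top: stud + board front top edge ; use blue mask
P=np.load("top0.npz")['p']; H=cv2.cvtColor(P,cv2.COLOR_BGR2HSV)
b=(cv2.inRange(H,(95,90,20),(130,255,255))>0)&(u>320)&(u<425)&(v>255)&(v<290)
rc=cv2.boxPoints(cv2.minAreaRect(np.argwhere(b)[:,::-1].astype(np.float32))); print("top rect",rc.tolist())
zz=np.array([0,0,1.])
for a in rc: print(hit(ct,a[0],a[1],178*zz,zz).round(1))
bigs=cv2.resize(p[155:275,208:288],None,fx=5,fy=5,interpolation=cv2.INTER_CUBIC)
bigt=cv2.resize(P[250:292,320:425],None,fx=5,fy=5,interpolation=cv2.INTER_CUBIC)
w=np.zeros((600,400+400,3),np.uint8); w[:600,:400]=bigs; bt=cv2.resize(P[252:287,344:394],(400,280),interpolation=cv2.INTER_CUBIC); w[:280,400:]=bt
w[300:600,400:]=cv2.resize(p[175:205,230:270],(400,300),interpolation=cv2.INTER_CUBIC)
cv2.imwrite("pics/b4.png",w)
# bias: held caddy in scene
z=np.load("s3.npz"); 
for nm,q,e,cc in(("scene",z['q'],z['e'],c),("top",z['p'],z['d'],ct)):
    W=cloud(e,cc);h=cv2.cvtColor(q,cv2.COLOR_BGR2HSV)
    m=(cv2.inRange(h,(4,170,50),(16,255,255))>0)&(abs(W[...,0]-528)<45)&(abs(W[...,1]+80)<32)&(W[...,2]>110)
    if m.sum()<30: continue
    Q=W[m]@np.array([[.9935,-.1135,0],[.1135,.9935,0],[0,0,1]]).T   # R(-6.5)... 
    n=np.array([.9935,.1135,0]);t=np.array([-.1135,.9935,0])
    a=(W[m]-[523.4,-79.1,0])@n; bb=(W[m]-[523.4,-79.1,0])@t; zc=W[m][:,2]
    print(nm,m.sum(),"n",np.percentile(a,[1,99]),"t",np.percentile(bb,[1,99]),"z",np.percentile(zc,[1,99]))
    f=abs(a-33)<5; print(" front: n med",np.median(a[f]),"t",np.percentile(bb[f],[1,99]),"z",np.percentile(zc[f],[1,99]))
E
```

```text
[[75 50 33]
 [72 47 30]
 [71 46 26]
 [74 51 35]] [[133 158 183]
 [146 119 113]
 [153 100  66]
 [153  95  45]
 [155  99  52]]
face quad [[269, 167], [273, 233], [226, 269], [214, 197]]
top rect [[327.9339294433594, 272.323486328125], [416.4813537597656, 263.6846923828125], [417.4360046386719, 273.4696044921875], [328.8885803222656, 282.1083984375]]
[453.6  -7.6 178. ]
[ 471.9 -165.3  178. ]
[ 454.7 -166.8  178. ]
[436.4  -9.6 178. ]
scene 1287 n [-14.14966009  35.45727253] t [-27.91534743  23.8665549 ] z [124.20676722 197.77961789]
 front: n med 33.65665866237154 t [-27.2893433  23.9994545] z [125.06159998 196.77141008]
```

View pics/b4.png

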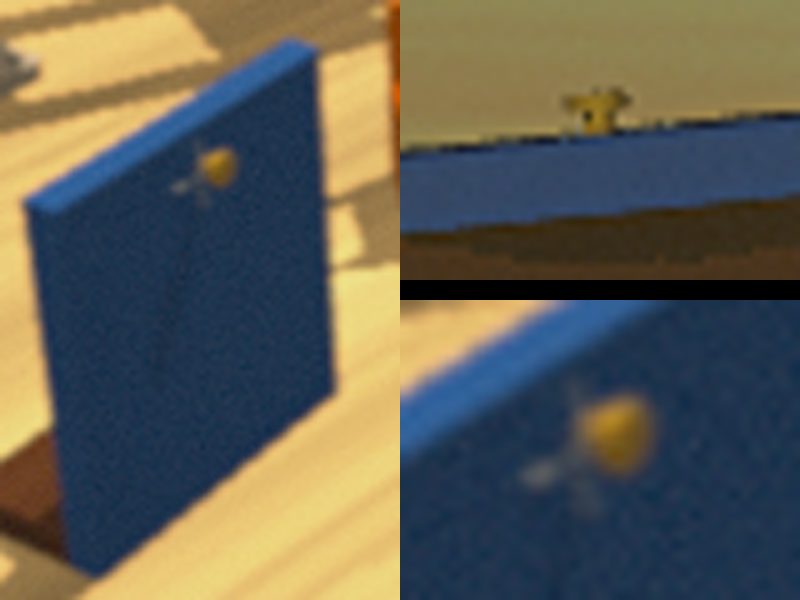

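```bash
python3 - <<'E'
from h import *
c=r.camera_params("scene"); ct=r.camera_params("top")
Hm=cv2.getPerspectiveTransform(np.float32([[216.3,197.9],[271.5,164.9],[274.9,233.5],[227.5,270.5]])-np.float32([.45,.45]),np.float32([[-80,178],[80,178],[80,0],[-80,0]]))
f=lambda a:cv2.perspectiveTransform(np.float32([[a]]),Hm)[0,0]
print("cross",f((247.65,189.75)),"head raw",f((251.2,188.0)))
n=np.array([.9935,.1135,0]);t=np.array([-.1135,.9935,0]);ce=np.array([464.2,-89.7,155.])
a=hit(c,251.2,188,ce,n);b=hit(c,251.2,188,ce+9*n,n);print("head parallax dy,dz",(b-a)@t,(b-a)[2], "head",b)
o=np.array([523.4,-79.1,161.2])
for nm,uv in(("TL",(215.9,197.5)),("TR",(271,164.5)),("BR",(274.5,233)),("BL",(227,270)),("cross",(247.65,189.75))): h=hit(c,*uv,ce,n);print(nm,(h-o)@t,h[2])
print("stud", (b-o)@t)
z=np.array([0,0,1.])
for nm,uv,hh in(("stud",(368.2,264.8),161),("L",(327.9,272.3),178),("R",(416.5,263.7),178)): h=hit(ct,*uv,hh*z,z);print("top",nm,h.round(1),(h-o)@t,(h-o)@n)
E
```

```text
cross [  3.9873204 153.91148  ] head raw [ 14.5921545 152.88522  ]
head parallax dy,dz -9.71369260435354 7.527695860822121 head [472.97204175 -87.19518041 160.95418427]
TL -88.37015476706877 179.38744011995868
TR 73.12104068166225 178.26522749222931
BR 71.52716830452222 4.778857379514989
BL -84.13164003334911 5.567120997144116
cross -3.267192176565428 154.5340546293292
stud -2.318988471655162
top stud [468.5 -81.  161. ] 4.299519296052578 -54.80286091942736
top L [453.6  -7.6 178. ] 78.97952272558925 -61.211666359901294
top R [ 471.8 -165.4  178. ] -79.85699242018103 -61.00953447734889
```

Estimate: the stud is about 0.5 mm (±2) to +y of the tool line at z≈161, and the face is about 27 mm from the caddy's back. I'll align and approach to just short of the head.

jog_arm(
  rows=[
    [[3, 0.5, 1.5], [0, 0, 0.001]],
    [[7, 0.5, 3.2], [0, 0, 0.001]],
    [[11, 0.5, 3.2], [0, 0, 0.001]],
    [[14, 0.5, 3.2], [0, 0, 0.001]],
    [[14, 0.5, 3.2], [0, 0, 0.001]],
    [[14, 0.5, 3.2], [0, 0, 0.001]],
  ],
)

```text
time: 6.05
tool_pos: [509.4, -81.2, 158.2]
tcp_rot: [-180.0, 0.0, -173.5]
ft_force: [0.0, -0.2, -1.4]
finger_gap: 49.1
grip_force: 62.8
```

jog_arm(
  rows=[
    [[1, 0, 0], [0, 0, 0]],
    [[2, 0, 0], [0, 0, 0]],
    [[3, 0, 0], [0, 0, 0]],
    [[4, 0, 0], [0, 0, 0]],
    [[4, 0, 0], [0, 0, 0]],
  ],
)

```text
time: 6.55
tool_pos: [505.3, -81.6, 158.0]
tcp_rot: [180.0, -0.0, -173.5]
ft_force: [-0.7, 0.2, -2.0]
finger_gap: 49.3
grip_force: 62.8
```

jog_arm(
  rows=[
    [[1, 0, 0], [0, 0, 0]],
    [[2, 0, 0], [0, 0, 0]],
    [[3, 0, 0], [0, 0, 0]],
    [[3, 0, 0], [0, 0, 0]],
  ],
)

```text
time: 6.95
tool_pos: [502.3, -82.0, 158.0]
tcp_rot: [180.0, -0.0, -173.5]
ft_force: [0.3, 0.5, -1.3]
finger_gap: 49.1
grip_force: 62.8
```

jog_arm(
  rows=[
    [[0.5, 0.5, 0], [0, 0, 0]],
    [[1, 0.5, 0], [0, 0, 0]],
    [[1.5, 0.5, 0], [0, 0, 0]],
    [[2, 0.5, 0], [0, 0, 0]],
    [[2, 0.5, 0], [0, 0, 0]],
  ],
)

```text
time: 7.45
tool_pos: [500.4, -81.7, 158.0]
tcp_rot: [180.0, -0.0, -173.5]
ft_force: [0.2, -0.2, -1.2]
finger_gap: 49.2
grip_force: 62.8
```

jog_arm(
  rows=[
    [[0.5, 0, 0], [0, 0, 0]],
    [[1, 0, 0], [0, 0, 0]],
    [[1.5, 0, 0], [0, 0, 0]],
    [[2, 0, 0], [0, 0, 0]],
    [[2, 0, 0], [0, 0, 0]],
  ],
)

```text
time: 7.95
tool_pos: [498.3, -81.9, 158.0]
tcp_rot: [180.0, -0.0, -173.5]
ft_force: [-0.9, 0.2, -1.0]
finger_gap: 49.2
grip_force: 62.8
```

jog_arm(
  rows=[
    [[0.3, 0, 0], [0, 0, 0]],
    [[0.6, 0, 0], [0, 0, 0]],
    [[1, 0, 0], [0, 0, 0]],
    [[1, 0, 0], [0, 0, 0]],
  ],
)

```text
time: 8.35
tool_pos: [497.4, -82.0, 158.0]
tcp_rot: [180.0, -0.0, -173.5]
ft_force: [0.8, 0.7, -1.0]
finger_gap: 49.5
grip_force: 62.8
```

jog_arm(
  rows=[
    [[0.3, 0, 0], [0, 0, 0]],
    [[0.6, 0, 0], [0, 0, 0]],
    [[1, 0, 0], [0, 0, 0]],
    [[1, 0, 0], [0, 0, 0]],
  ],
)

```text
time: 8.75
tool_pos: [496.4, -82.1, 158.0]
tcp_rot: [-180.0, -0.0, -173.5]
ft_force: [-0.5, -0.7, -1.4]
finger_gap: 49.1
grip_force: 62.7
```

jog_arm(
  rows=[
    [[0.2, 0, 0], [0, 0, 0]],
    [[0.4, 0, 0], [0, 0, 0]],
    [[0.6, 0, 0], [0, 0, 0]],
    [[0.6, 0, 0], [0, 0, 0]],
  ],
)

```text
time: 9.15
tool_pos: [495.8, -82.2, 158.0]
tcp_rot: [-180.0, 0.0, -173.5]
ft_force: [-0.0, -1.1, -1.7]
finger_gap: 49.4
grip_force: 62.8
```

jog_arm(
  rows=[
    [[0.2, 0, 0], [0, 0, 0]],
    [[0.4, 0, 0], [0, 0, 0]],
    [[0.6, 0, 0], [0, 0, 0]],
    [[0.6, 0, 0], [0, 0, 0]],
  ],
)

```text
time: 9.55
tool_pos: [495.3, -82.3, 158.0]
tcp_rot: [-180.0, 0.0, -173.5]
ft_force: [-0.7, 0.2, -1.8]
finger_gap: 49.4
grip_force: 62.8
```

jog_arm(
  rows=[
    [[0.2, 0, 0], [0, 0, 0]],
    [[0.4, 0, 0], [0, 0, 0]],
    [[0.6, 0, 0], [0, 0, 0]],
    [[0.6, 0, 0], [0, 0, 0]],
  ],
)

```text
time: 9.95
tool_pos: [494.7, -82.3, 158.0]
tcp_rot: [-180.0, 0.0, -173.5]
ft_force: [0.1, -0.1, -1.4]
finger_gap: 49.2
grip_force: 62.8
```

jog_arm(
  rows=[
    [[0.2, 0, 0], [0, 0, 0]],
    [[0.4, 0, 0], [0, 0, 0]],
    [[0.6, 0, 0], [0, 0, 0]],
    [[0.6, 0, 0], [0, 0, 0]],
  ],
)

```text
time: 10.35
tool_pos: [494.0, -82.4, 158.0]
tcp_rot: [180.0, -0.0, -173.5]
ft_force: [-0.8, 0.1, -1.6]
finger_gap: 49.6
grip_force: 62.8
```

jog_arm(
  rows=[
    [[0.2, 0, 0], [0, 0, 0]],
    [[0.5, 0, 0], [0, 0, 0]],
    [[0.8, 0, 0], [0, 0, 0]],
    [[0.8, 0, 0], [0, 0, 0]],
  ],
)

```text
time: 10.75
tool_pos: [493.2, -82.5, 158.0]
tcp_rot: [-180.0, -0.0, -173.5]
ft_force: [0.4, -0.4, -2.2]
finger_gap: 49.3
grip_force: 62.8
```

jog_arm(
  rows=[
    [[0.2, 0, 0], [0, 0, 0]],
    [[0.5, 0, 0], [0, 0, 0]],
    [[0.8, 0, 0], [0, 0, 0]],
    [[0.8, 0, 0], [0, 0, 0]],
  ],
)

```text
time: 11.15
tool_pos: [492.4, -82.6, 158.0]
tcp_rot: [180.0, -0.0, -173.5]
ft_force: [0.7, -0.2, -2.1]
finger_gap: 49.6
grip_force: 62.8
```

```bash
python3 - <<'E'
from h import *
s=r.sense(); print(s['tool_pos'],s['ft_force'],s['wrist_torque'],s['finger_gap'])
p,d,c=snap("top"); q,e,cs=snap("scene"); np.savez("s5.npz",p=p,d=d,q=q,e=e)
cv2.imwrite("pics/t5.png",np.hstack([cv2.resize(p[230:300,330:400],(400,400),interpolation=2),cv2.resize(q[140:240,200:300],(400,400),interpolation=2)]))
E
```

```text
[492.44475344 -82.58825949 157.99854285] [ 0.69266135 -0.21325472 -2.10751732] [-0.02457992 -0.06116413 -0.0485887 ] 49.57475886335994
```

View pics/t5.png

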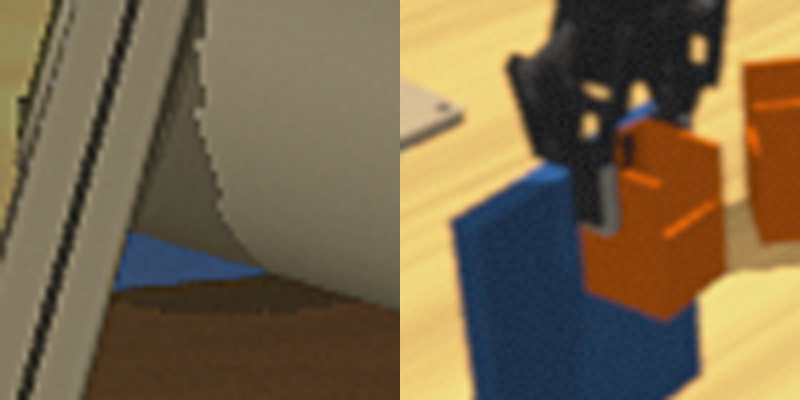

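The scene half shows the caddy nearly flush with the board. There is no contact force yet, so I'll continue gently.

jog_arm(
  rows=[
    [[0.2, 0, 0], [0, 0, 0]],
    [[0.5, 0, 0], [0, 0, 0]],
    [[0.8, 0, 0], [0, 0, 0]],
    [[0.8, 0, 0], [0, 0, 0]],
  ],
)

```text
time: 11.65
tool_pos: [491.6, -82.7, 158.0]
tcp_rot: [-180.0, -0.0, -173.5]
ft_force: [0.6, 0.9, -2.1]
finger_gap: 49.2
grip_force: 62.8
```

jog_arm(
  rows=[
    [[0.2, 0, 0], [0, 0, 0]],
    [[0.5, 0, 0], [0, 0, 0]],
    [[0.8, 0, 0], [0, 0, 0]],
    [[0.8, 0, 0], [0, 0, 0]],
  ],
)

```text
time: 12.05
tool_pos: [490.8, -82.8, 158.0]
tcp_rot: [180.0, -0.0, -173.5]
ft_force: [0.2, 0.2, -1.8]
finger_gap: 49.3
grip_force: 62.8
```

jog_arm(
  rows=[
    [[0.2, 0, 0], [0, 0, 0]],
    [[0.5, 0, 0], [0, 0, 0]],
    [[0.8, 0, 0], [0, 0, 0]],
    [[0.8, 0, 0], [0, 0, 0]],
  ],
)

```text
time: 12.45
tool_pos: [490.1, -82.9, 158.0]
tcp_rot: [180.0, 0.0, -173.5]
ft_force: [0.3, -0.2, -1.5]
finger_gap: 49.3
grip_force: 62.8
```

```bash
cat > gap.py <<'E'
from h import *
s=r.sense(); print(s['tool_pos'],s['ft_force'])
q,e,c=snap("scene"); W=cloud(e,c);h=cv2.cvtColor(q,cv2.COLOR_BGR2HSV)
n=np.array([.9935,.1135,0]);t=np.array([-.1135,.9935,0]);T=s['tool_pos']
v,u=np.mgrid[0:400,0:640]
m=(cv2.erode(cv2.inRange(h,(100,100,20),(125,255,255)),np.ones((3,3)))>0)&(u>222)&(u<272)&(W[...,2]<110)&(W[...,2]>15)&(v>195)
a=(W-T)@n; b=(W-T)@t; bn=np.median(a[m]); print("board n",bn,m.sum())
f=(cv2.inRange(h,(4,170,50),(16,255,255))>0)&(abs(a-32)<9)&(W[...,2]>T[2]-37)&(W[...,2]<T[2]+3)&(abs(b)<22)
print("front n",np.median(a[f]),f.sum(),"gap",np.median(a[f])-bn-50)
E
python3 gap.py
```

```text
[490.06245536 -82.86578545 158.00949193] [ 0.34727395 -0.16231892 -1.50988083]
board n -26.69829378018013 1511
front n 33.964938730880775 245 gap 10.663232511060905
```

I had the sign wrong: the back is 17 mm behind the tool, not 33, so there are still about 10.6 mm to go and the head is about 1.6 mm away. Continuing gently.

jog_arm(
  rows=[
    [[0.3, 0.8, 0], [0, 0, 0]],
    [[0.6, 0.8, 0], [0, 0, 0]],
    [[1, 0.8, 0], [0, 0, 0]],
    [[1, 0.8, 0], [0, 0, 0]],
  ],
)

```text
time: 12.9
tool_pos: [489.0, -82.2, 158.0]
tcp_rot: [-180.0, -0.0, -173.5]
ft_force: [0.0, 0.2, -2.1]
finger_gap: 48.8
grip_force: 62.8
```

jog_arm(
  rows=[
    [[0.3, 0, 0], [0, 0, 0]],
    [[0.6, 0, 0], [0, 0, 0]],
    [[1, 0, 0], [0, 0, 0]],
    [[1, 0, 0], [0, 0, 0]],
  ],
)

```text
time: 13.3
tool_pos: [488.1, -82.3, 158.0]
tcp_rot: [-180.0, 0.0, -173.5]
ft_force: [0.9, 0.7, -1.8]
finger_gap: 49.0
grip_force: 62.8
```

jog_arm(
  rows=[
    [[0.3, 0, 0], [0, 0, 0]],
    [[0.6, 0, 0], [0, 0, 0]],
    [[1, 0, 0], [0, 0, 0]],
    [[1, 0, 0], [0, 0, 0]],
  ],
)

```text
time: 13.7
tool_pos: [487.5, -82.4, 158.2]
tcp_rot: [-180.0, 0.1, -173.5]
ft_force: [3.8, 0.8, -2.5]
finger_gap: 49.2
grip_force: 62.6
```

There's contact 9 mm early, so this is the head, and I'm off sideways. The top camera suggested more to +y, so I'll back off, shift +3 mm and retry.

```bash
python3 -c "
from h import *
s=r.sense(); print(s['tool_pos'],s['ft_force'],s['wrist_torque'])"
```

```text
[487.46046823 -82.38828856 158.23928619] [ 3.81254969  0.79512204 -2.50730293] [ 0.10108047 -0.6972032  -0.08515583]
```

jog_arm(
  rows=[
    [[-1, 0, 0], [0, 0, 0]],
    [[-2, 0, 0], [0, 0, 0]],
    [[-2, 1.5, 0], [0, 0, 0]],
    [[-2, 3, 0], [0, 0, 0]],
    [[-1, 3, 0], [0, 0, 0]],
    [[-0.5, 3, 0], [0, 0, 0]],
    [[-0.2, 3, 0], [0, 0, 0]],
    [[0, 3, 0], [0, 0, 0]],
    [[0, 3, 0], [0, 0, 0]],
  ],
)

```text
time: 14.6
tool_pos: [486.6, -79.5, 158.0]
tcp_rot: [-180.0, -0.0, -173.5]
ft_force: [0.4, 0.9, -1.6]
finger_gap: 49.6
grip_force: 62.6
```

jog_arm(
  rows=[
    [[0.3, 0, 0], [0, 0, 0]],
    [[0.6, 0, 0], [0, 0, 0]],
    [[1, 0, 0], [0, 0, 0]],
    [[1, 0, 0], [0, 0, 0]],
  ],
)

```text
time: 15.0
tool_pos: [485.6, -79.6, 158.0]
tcp_rot: [-180.0, -0.0, -173.5]
ft_force: [-0.5, -0.0, -2.4]
finger_gap: 49.5
grip_force: 62.6
```

No force past the earlier contact point, so the head is entering. Continuing to the face.

jog_arm(
  rows=[
    [[0.5, 0.3, 0], [0, 0, 0]],
    [[1, 0.3, 0], [0, 0, 0]],
    [[1.5, 0.3, 0], [0, 0, 0]],
    [[2, 0.3, 0], [0, 0, 0]],
    [[2, 0.3, 0], [0, 0, 0]],
  ],
)

```text
time: 15.5
tool_pos: [483.6, -79.5, 158.0]
tcp_rot: [180.0, -0.0, -173.5]
ft_force: [-0.8, 0.6, -2.3]
finger_gap: 49.3
grip_force: 62.6
```

jog_arm(
  rows=[
    [[0.4, 0, 0], [0, 0, 0]],
    [[0.8, 0, 0], [0, 0, 0]],
    [[1.2, 0, 0], [0, 0, 0]],
    [[1.5, 0, 0], [0, 0, 0]],
    [[1.5, 0, 0], [0, 0, 0]],
  ],
)

```text
time: 16.0
tool_pos: [482.1, -79.7, 158.0]
tcp_rot: [180.0, -0.0, -173.5]
ft_force: [0.1, 0.0, -1.9]
finger_gap: 49.5
grip_force: 62.6
```

jog_arm(
  rows=[
    [[0.3, 0, 0], [0, 0, 0]],
    [[0.6, 0, 0], [0, 0, 0]],
    [[1, 0, 0], [0, 0, 0]],
    [[1, 0, 0], [0, 0, 0]],
  ],
)

```text
time: 16.4
tool_pos: [481.1, -79.8, 158.0]
tcp_rot: [-180.0, -0.0, -173.5]
ft_force: [-0.4, 0.1, -1.9]
finger_gap: 49.3
grip_force: 62.6
```

jog_arm(
  rows=[
    [[0.3, 0, 0], [0, 0, 0]],
    [[0.6, 0, 0], [0, 0, 0]],
    [[1, 0, 0], [0, 0, 0]],
    [[1, 0, 0], [0, 0, 0]],
  ],
)

```text
time: 16.8
tool_pos: [480.1, -79.9, 158.0]
tcp_rot: [180.0, -0.0, -173.5]
ft_force: [-0.0, 0.8, -0.4]
finger_gap: 49.5
grip_force: 62.6
```

jog_arm(
  rows=[
    [[0.3, 0, 0], [0, 0, 0]],
    [[0.6, 0, 0], [0, 0, 0]],
    [[1, 0, 0], [0, 0, 0]],
    [[1, 0, 0], [0, 0, 0]],
  ],
)

```text
time: 17.2
tool_pos: [479.2, -80.0, 158.0]
tcp_rot: [180.0, 0.0, -173.5]
ft_force: [-0.5, 0.8, -1.8]
finger_gap: 49.3
grip_force: 62.6
```

jog_arm(
  rows=[
    [[0.2, 0, 0], [0, 0, 0]],
    [[0.4, 0, 0], [0, 0, 0]],
    [[0.6, 0, 0], [0, 0, 0]],
    [[0.6, 0, 0], [0, 0, 0]],
  ],
)

```text
time: 17.6
tool_pos: [478.9, -80.0, 158.1]
tcp_rot: [-180.0, 0.0, -173.5]
ft_force: [3.3, 0.1, -4.2]
finger_gap: 50.0
grip_force: 62.5
```

Contact at 8.5 mm past the head means the back is on the board. Now I'll slide down in small steps while watching sideways force.

jog_arm(
  rows=[
    [[0, 0.6, 1], [0, 0, 0]],
    [[0, 0.6, 2], [0, 0, 0]],
    [[0, 0.6, 3], [0, 0, 0]],
    [[0, 0.6, 4], [0, 0, 0]],
    [[0, 0.6, 4], [0, 0, 0]],
  ],
)

```text
time: 18.1
tool_pos: [478.8, -79.5, 154.1]
tcp_rot: [-180.0, 0.0, -173.5]
ft_force: [4.5, 0.0, -0.7]
finger_gap: 49.4
grip_force: 62.7
```

jog_arm(
  rows=[
    [[0, 0, 1], [0, 0, 0]],
    [[0, 0, 2], [0, 0, 0]],
    [[0, 0, 2], [0, 0, 0]],
  ],
)

```text
time: 18.4
tool_pos: [478.8, -79.5, 152.1]
tcp_rot: [-180.0, 0.0, -173.5]
ft_force: [4.7, 0.3, -1.1]
finger_gap: 49.4
grip_force: 62.8
```

jog_arm(
  rows=[
    [[0, 0, 1], [0, 0, 0]],
    [[0, 0, 2], [0, 0, 0]],
    [[0, 0, 2], [0, 0, 0]],
  ],
)

```text
time: 18.7
tool_pos: [478.8, -79.5, 150.1]
tcp_rot: [-180.0, 0.0, -173.5]
ft_force: [7.1, 0.1, -0.5]
finger_gap: 49.5
grip_force: 62.9
```

jog_arm(
  rows=[
    [[0, 0, 0.7], [0, 0, 0]],
    [[0, 0, 1.5], [0, 0, 0]],
    [[0, 0, 1.5], [0, 0, 0]],
  ],
)

```text
time: 19.0
tool_pos: [478.8, -79.5, 148.6]
tcp_rot: [-180.0, 0.0, -173.5]
ft_force: [6.3, 0.8, 0.5]
finger_gap: 49.5
grip_force: 62.9
```

jog_arm(
  rows=[
    [[0, 0, 0.7], [0, 0, 0]],
    [[0, 0, 1.5], [0, 0, 0]],
    [[0, 0, 1.5], [0, 0, 0]],
  ],
)

```text
time: 19.3
tool_pos: [478.8, -79.5, 147.1]
tcp_rot: [-180.0, 0.0, -173.5]
ft_force: [5.2, 0.0, 0.6]
finger_gap: 49.1
grip_force: 62.9
```

jog_arm(
  rows=[
    [[0, 0, 0.7], [0, 0, 0]],
    [[0, 0, 1.5], [0, 0, 0]],
    [[0, 0, 1.5], [0, 0, 0]],
  ],
)

```text
time: 19.6
tool_pos: [478.8, -79.5, 145.6]
tcp_rot: [-180.0, 0.0, -173.5]
ft_force: [5.2, 1.1, 0.4]
finger_gap: 49.2
grip_force: 62.9
```

jog_arm(
  rows=[
    [[0, 0, 0.7], [0, 0, 0]],
    [[0, 0, 1.5], [0, 0, 0]],
    [[0, 0, 1.5], [0, 0, 0]],
  ],
)

```text
time: 19.9
tool_pos: [478.9, -79.6, 144.2]
tcp_rot: [-180.0, 0.0, -173.5]
ft_force: [5.3, 0.5, 2.4]
finger_gap: 49.0
grip_force: 63.1
```

jog_arm(
  rows=[
    [[0, 0, 0.7], [0, 0, 0]],
    [[0, 0, 1.5], [0, 0, 0]],
    [[0, 0, 1.5], [0, 0, 0]],
  ],
)

```text
time: 20.2
tool_pos: [478.9, -79.6, 142.7]
tcp_rot: [-180.0, 0.0, -173.5]
ft_force: [5.5, -0.6, 2.9]
finger_gap: 49.2
grip_force: 63.1
```

jog_arm(
  rows=[
    [[0, 0, 0.7], [0, 0, 0]],
    [[0, 0, 1.5], [0, 0, 0]],
    [[0, 0, 1.5], [0, 0, 0]],
  ],
)

```text
time: 20.5
tool_pos: [478.9, -79.6, 141.2]
tcp_rot: [-180.0, 0.0, -173.5]
ft_force: [5.7, 0.5, 3.4]
finger_gap: 49.4
grip_force: 63.2
```

Vertical force is rising, so the ramps are engaging. Continuing slowly to the stop.

jog_arm(
  rows=[
    [[0, 0, 0.7], [0, 0, 0]],
    [[0, 0, 1.5], [0, 0, 0]],
    [[0, 0, 1.5], [0, 0, 0]],
  ],
)

```text
time: 20.8
tool_pos: [478.9, -79.6, 139.7]
tcp_rot: [-180.0, 0.0, -173.5]
ft_force: [5.5, 0.4, 4.1]
finger_gap: 49.2
grip_force: 63.2
```

jog_arm(
  rows=[
    [[0, 0, 0.7], [0, 0, 0]],
    [[0, 0, 1.2], [0, 0, 0]],
    [[0, 0, 1.2], [0, 0, 0]],
  ],
)

```text
time: 21.1
tool_pos: [478.9, -79.7, 138.6]
tcp_rot: [-180.0, 0.0, -173.5]
ft_force: [5.9, 0.6, 3.6]
finger_gap: 49.3
grip_force: 63.2
```

jog_arm(
  rows=[
    [[0, 0, 0.5], [0, 0, 0]],
    [[0, 0, 1], [0, 0, 0]],
    [[0, 0, 1], [0, 0, 0]],
  ],
)

```text
time: 21.4
tool_pos: [478.9, -79.6, 137.6]
tcp_rot: [-180.0, 0.0, -173.5]
ft_force: [5.1, 0.2, 5.6]
finger_gap: 49.4
grip_force: 63.2
```

jog_arm(
  rows=[
    [[0, 0, 0.5], [0, 0, 0]],
    [[0, 0, 1], [0, 0, 0]],
    [[0, 0, 1], [0, 0, 0]],
  ],
)

```text
time: 21.7
tool_pos: [478.8, -79.6, 136.6]
tcp_rot: [-180.0, 0.0, -173.5]
ft_force: [4.2, -0.5, 4.6]
finger_gap: 49.2
grip_force: 63.2
```

jog_arm(
  rows=[
    [[0, 0, 0.4], [0, 0, 0]],
    [[0, 0, 0.8], [0, 0, 0]],
    [[0, 0, 0.8], [0, 0, 0]],
  ],
)

```text
time: 22.0
tool_pos: [478.8, -79.7, 135.8]
tcp_rot: [-180.0, 0.0, -173.5]
ft_force: [5.3, -0.4, 5.0]
finger_gap: 49.0
grip_force: 63.2
```

jog_arm(
  rows=[
    [[0, 0, 0.4], [0, 0, 0]],
    [[0, 0, 0.8], [0, 0, 0]],
    [[0, 0, 0.8], [0, 0, 0]],
  ],
)

```text
time: 22.3
tool_pos: [478.9, -79.7, 135.1]
tcp_rot: [-180.0, 0.0, -173.5]
ft_force: [5.0, -0.5, 5.5]
finger_gap: 49.1
grip_force: 63.3
```

jog_arm(
  rows=[
    [[0, 0, 0.4], [0, 0, 0]],
    [[0, 0, 0.8], [0, 0, 0]],
    [[0, 0, 0.8], [0, 0, 0]],
  ],
)

```text
time: 22.6
tool_pos: [478.9, -79.6, 134.2]
tcp_rot: [-180.0, 0.0, -173.5]
ft_force: [6.2, -0.2, 5.0]
finger_gap: 49.4
grip_force: 63.3
```

jog_arm(
  rows=[
    [[0, 0, 0.4], [0, 0, 0]],
    [[0, 0, 0.8], [0, 0, 0]],
    [[0, 0, 0.8], [0, 0, 0]],
  ],
)

```text
time: 22.9
tool_pos: [478.9, -79.6, 133.9]
tcp_rot: [-180.0, 0.0, -173.5]
ft_force: [2.9, 0.6, 9.3]
finger_gap: 49.2
grip_force: 63.8
```

```bash
python3 gap.py; python3 - <<'E'
from h import *
q,e,c=snap("scene"); W=cloud(e,c);h=cv2.cvtColor(q,cv2.COLOR_BGR2HSV)
m=(cv2.inRange(h,(4,170,50),(16,255,255))>0)&(abs(W[...,0]-490)<40)&(abs(W[...,1]+80)<32)&(W[...,2]>70)
print("caddy z",np.percentile(W[m][:,2],[1,50,99]), "tcp",r.sense()['tool_pos'],r.sense()['ft_force'])
E
```

```text
[478.87771501 -79.63335584 133.8850598 ] [2.87408991 0.62737666 9.26875337]
board n -15.888354651193664 1293
front n 33.97488020307031 228 gap -0.13676514573602105
caddy z [ 96.84350459 133.70209817 169.79506866] tcp [478.85136784 -79.61038885 133.85176994] [ 3.53095999 -0.73762844  8.54361464]
```

jog_arm(
  rows=[
    [[0, 0, 0.3], [0, 0, 0]],
    [[0, 0, 0.6], [0, 0, 0]],
    [[0, 0, 0.6], [0, 0, 0]],
  ],
)

```text
time: 23.3
tool_pos: [478.9, -79.7, 133.7]
tcp_rot: [-180.0, 0.0, -173.5]
ft_force: [0.6, 1.0, 11.9]
finger_gap: 49.5
grip_force: 64.1
```

The hard stop is reached at TCP z≈133.8. I'll relax slightly, open, and check before withdrawing.

jog_arm(
  rows=[
    [[0, 0, -0.6], [0, 0, 0]],
    [[0, 0, -0.6], [0, 0, 0]],
  ],
)

```text
time: 23.5
tool_pos: [478.9, -79.6, 133.8]
tcp_rot: [-180.0, 0.0, -173.5]
ft_force: [4.9, 1.1, 7.4]
finger_gap: 49.6
grip_force: 63.5
```

jog_arm(
  rows=[
    [[0, 0, 0], [0, 0, 0]],
    [[0, 0, 0], [0, 0, 0]],
    [[0, 0, 0], [0, 0, 0]],
    [[0, 0, 0], [0, 0, 0]],
    [[0, 0, 0], [0, 0, 0]],
    [[0, 0, 0], [0, 0, 0]],
    [[0, 0, 0], [0, 0, 0]],
  ],
  grip=80,
)

```text
time: 24.2
tool_pos: [478.5, -79.4, 133.1]
tcp_rot: [180.0, -0.0, -173.5]
ft_force: [0.8, -0.1, -0.4]
finger_gap: 80.1
grip_force: 0.0
```

jog_arm(
  rows=[
    [[0, 0, -10], [0, 0, 0]],
    [[0, 0, -30], [0, 0, 0]],
    [[0, 0, -60], [0, 0, 0]],
    [[0, 0, -90], [0, 0, 0]],
    [[0, 0, -120], [0, 0, 0]],
    [[0, 0, -140], [0, 0, 0]],
    [[0, 0, -150], [0, 0, 0]],
    [[0, 0, -150], [0, 0, 0]],
  ],
)

```text
time: 25.0
tool_pos: [479.3, -79.7, 285.1]
tcp_rot: [-179.9, 0.2, -173.5]
ft_force: [-0.6, -0.2, 0.2]
finger_gap: 80.0
grip_force: 0.0
```

```bash
python3 - <<'E'
from h import *
q,e,c=snap("scene"); W=cloud(e,c);h=cv2.cvtColor(q,cv2.COLOR_BGR2HSV)
m=(cv2.inRange(h,(4,170,50),(16,255,255))>0)&(abs(W[...,0]-490)<40)&(abs(W[...,1]+80)<32)&(W[...,2]>70)
print("caddy z",np.percentile(W[m][:,2],[1,50,99]))
cv2.imwrite("pics/end.png",cv2.resize(q[90:290,190:390],(600,600),interpolation=2))
E
```

```text
caddy z [ 96.78522361 138.1408167  170.53124836]
```

View pics/end.png

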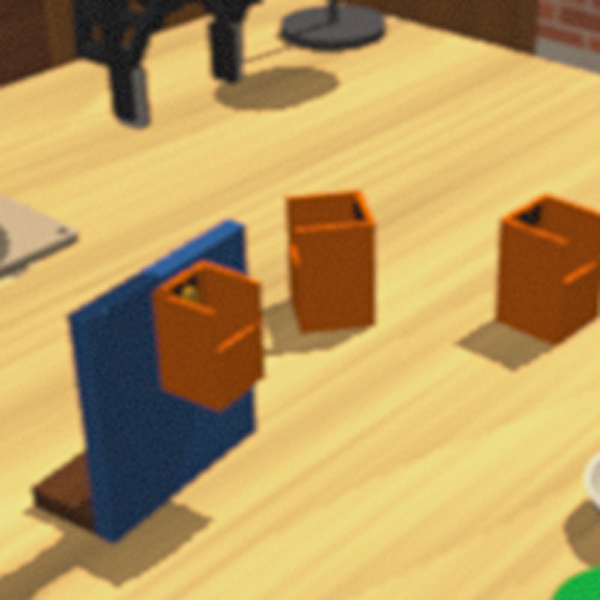

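The caddy hangs upright on the board at about (210,335), with the stud head visible inside at (187,290). The gripper is clear above it, so I'm handing in.

```bash
python3 -c "
from bench import r
print(r.hand_in())"
```

```text
the job is handed in; nothing more can be done
None
```

The orange 50 x 50 x 75 mm caddy now hangs by itself, upright and slid down to the hard stop on the stud; the gripper is clear and the job was handed in at about 25 s, though the hand-in returned no verdict.

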